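Release the latched mode key on a router console

ROBOT

A 7-joint arm with a two-finger parallel gripper is mounted at the origin on the work surface. World frame = base frame: x ahead of the robot, y to its left, z up, the work surface at z = 0. Lengths are in m, angles in rad, forces in N, time in s.
With the tool pointing down it reaches from about 0.425 to 0.925 m from the base axis. Payload 6.8 kg.
Tool frame: the origin (TCP) lies between the finger pads; the fingertips stand r.tcp_to_tips ahead of it and the grasp point (between the pads) lies 3 mm ahead of it (r.tcp_to_tips is the distance from the TCP to the fingertips, in m); z points along the fingers, y is the line along which they close (so a half turn about z gives the same grasp; the last joint's range is limited). The gripper opens to 85 mm and grips with 20 to 120 N. Pads are 22 mm wide; open, the fingers measure 114 mm over their backs; the gripper's body (76 mm by 85 mm) begins 54 mm behind the grasp point. The pads swing forward as they close: fully open they stand 13 mm farther back than shut.
Start: joints at [1.109, 0.477, 0.022, 1.555, -0.011, 1.109, -0.083], TCP at [0.234, -0.633, 0.219] pointing down, gripper open.
Joint ranges: [-2.96, 2.96], [-0.34, 2.1], [-1.41, 1.46], [0.24, 2.44], [-1.37, 4.51], [0.17, 1.92], [-2.96, 2.96]. Speed limits (rad/s): [2.39, 2.39, 3.14, 3.14, 3.14, 3.14, 3.14].

INTERFACE

Orientations are given as a rotation vector (axis times angle).
In Python, from bench import r gives the robot as it stands. The module is installed in compiled form; this text tells all that it offers.
- The arm moves only by the tool step_arm, never from a script. Its argument "moves" is a list of rows, each an object of numbers: "rx", "ry", "rz": the turn, a rotation vector about the tool's x, y, z in degrees; "dx", "dy", "dz": the shift along the tool's x, y, z in mm; "gripper": the opening, from -1 (shut) to 1 (fully open). In form: [{"rx": .., "ry": .., "rz": .., "dx": .., "dy": .., "dz": .., "gripper": ..}, ...]. A call has 1 to 20 rows; each row shifts and turns the commanded pose from where the row before left it, along the tool's axes as they then stand; what a row does not reach is not made up. A row lasts 1/8 s, in which the tool goes at most 62.5 mm and 10.7 degrees, less where a joint would pass 70% of its speed; a pose out of reach is approached as far as the arm can. A call is refused whole if a number of a shift passes 62.5 or a number of a turn 10.7, either way. A call with a gripper value outside its range is refused whole. The fingers move at their own pace and stop on an object; "grip_force" is the grip in N (left out, the last holds). Time passes only in rows, so rows that do not move let the fingers close. It gives the time, the measured TCP pose, the force, the opening and the grip force at its end, in the units of the state.
- r.get_obs(): the state, without advancing time (a new reading comes with each control period).
- r.grab_frame(name): name is "scene" or "side" or "wrist"; returns the picture (420x560x3 uint8, blue, green, red); there is no depth.
- r.camera_info(name): a dict with "mtx" (3x3 intrinsics, pixels), "rvec" (rotation vector, rad) and "tvec" (3), from world to camera coordinates, as OpenCV has them. Camera axes: x right, y down, z forward; pixel columns grow to the right and rows downward; lengths in m; the calibration is good to about 2 mm. A picture is of the moment at which its call begins: read the wrist's pose just before it. camera_info takes no time and is no camera call; for the wrist camera it gives the pose at the moment of the call.
- r.hand_in(): hands the job in; it is judged then, once.
The state is a dict: "clock": time; "joints": joint angles; "qvel": joint speeds; "tau": joint torques, N m; "tcp_pos": TCP position; "orientation": TCP orientation; "contact_force": force on the tool from outside, world axes, zero at the start; "moment": the same for the moment, N m; "grip_width": finger opening in m; "gripper_force": force on a finger pad.
Only numpy, scipy, OpenCV 4.12 (cv2) and the standard library are available. Lean on these libraries where they do the work, as an engineer would, in place of code of your own. Each camera call takes 0.05 s, during which the arm holds its last target. There are 200 camera calls.

TASK

One of the four identical blue mode keys on the router's console has been left latched down, which is hard to see. Find it (tap the keys lightly with a fingertip if you need to feel which one sits low) and press it down to release it, so that all four keys stand fully up; do not push any of the other keys more than halfway down, do not touch the red emergency stop, and leave the loose things where they are.

Things in the scene. Friction and masses are not known exactly. Their poses are not given: they have to be found in the camera images.
- console: White control console, a solid box 150 (its x) x 300 (its y) x 55 mm high, fixed to the bench, flat top. Origin: centre of its underside. Its x axis points away from the operator side (the robot), its y along the row of keys. On its top, at x = -30 mm, stand four identical key units in a row, at y = -112, -64, -16 and +32 mm (48 mm apart); which unit stands in which place changes.
- unit_a: One of the four identical key units: aluminium bezel 38 x 38 x 4 mm on the console top. Origin: centre of the bezel's underside, on the console top; z up, axes parallel to the console's.
- key_a_top (a point): Centre of the flat top of that unit's blue square key cap, 26 x 26 mm. A key that is up stands with its top 14 mm above the console top; the latched one 10 mm; fully pressed 6 mm.
- key_a (a joint): How far that key is pressed down, m: 0 = up, 0.004 = latched, 0.008 = bottom stop. A key that is up is sprung: it starts to move at 2 N and takes 8 N to the bottom (0.75 N per mm), so a tap of 3 N moves it 1 to 2 mm and it comes back up. A latched key stays put under a tap of up to 3 N, and lets go when it is pressed down to about 0.0058 (about 6 N; 8 N bottoms it); let up before that, it returns to 0.004; past it, it comes free, rising to 0 as the finger is taken away.
- unit_b: One of the four identical key units: aluminium bezel 38 x 38 x 4 mm on the console top. Origin: centre of the bezel's underside, on the console top; z up, axes parallel to the console's.
- key_b_top (a point): Centre of the flat top of that unit's blue square key cap, 26 x 26 mm. A key that is up stands with its top 14 mm above the console top; the latched one 10 mm; fully pressed 6 mm.
- key_b (a joint): How far that key is pressed down, m: 0 = up, 0.004 = latched, 0.008 = bottom stop. A key that is up is sprung: it starts to move at 2 N and takes 8 N to the bottom (0.75 N per mm), so a tap of 3 N moves it 1 to 2 mm and it comes back up. A latched key stays put under a tap of up to 3 N, and lets go when it is pressed down to about 0.0058 (about 6 N; 8 N bottoms it); let up before that, it returns to 0.004; past it, it comes free, rising to 0 as the finger is taken away.
- unit_c: One of the four identical key units: aluminium bezel 38 x 38 x 4 mm on the console top. Origin: centre of the bezel's underside, on the console top; z up, axes parallel to the console's.
- key_c_top (a point): Centre of the flat top of that unit's blue square key cap, 26 x 26 mm. A key that is up stands with its top 14 mm above the console top; the latched one 10 mm; fully pressed 6 mm.
- key_c (a joint): How far that key is pressed down, m: 0 = up, 0.004 = latched, 0.008 = bottom stop. A key that is up is sprung: it starts to move at 2 N and takes 8 N to the bottom (0.75 N per mm), so a tap of 3 N moves it 1 to 2 mm and it comes back up. A latched key stays put under a tap of up to 3 N, and lets go when it is pressed down to about 0.0058 (about 6 N; 8 N bottoms it); let up before that, it returns to 0.004; past it, it comes free, rising to 0 as the finger is taken away.
- unit_d: One of the four identical key units: aluminium bezel 38 x 38 x 4 mm on the console top. Origin: centre of the bezel's underside, on the console top; z up, axes parallel to the console's.
- key_d_top (a point): Centre of the flat top of that unit's blue square key cap, 26 x 26 mm. A key that is up stands with its top 14 mm above the console top; the latched one 10 mm; fully pressed 6 mm.
- key_d (a joint): How far that key is pressed down, m: 0 = up, 0.004 = latched, 0.008 = bottom stop. A key that is up is sprung: it starts to move at 2 N and takes 8 N to the bottom (0.75 N per mm), so a tap of 3 N moves it 1 to 2 mm and it comes back up. A latched key stays put under a tap of up to 3 N, and lets go when it is pressed down to about 0.0058 (about 6 N; 8 N bottoms it); let up before that, it returns to 0.004; past it, it comes free, rising to 0 as the finger is taken away.
- wrench: Loose open-ended wrench lying on the bench beside the console (to its +y side). Origin at its underside. Leave alone.
- brush: Loose bench brush lying on the bench beside the console (to its -y side). Leave alone.
- jar: Loose jar, 60 mm across, 90 mm high, on the bench behind the console. Origin: centre of its underside. Leave alone.
- workpiece: Loose pocketed aluminium block 60 x 80 x 30 mm on the bench behind the console. Leave alone.
- collet: Loose steel collet, 28 mm across, 30 mm high, standing on the console top 75 mm behind the row of keys (console x = +45 mm). Leave alone.
- clamp: Loose aluminium hold-down clamp, 22 x 64 mm, 20 mm high, lying on the console top behind the row of keys (console x = +45 mm). Leave alone.
- estop_top (a point): Centre of the top of the red emergency-stop mushroom, 40 mm across on a yellow collar 54 mm across, on the console top at console x = -20, y = +105 mm; its top is 38 mm above the console top.
- estop (a joint): How far the emergency stop is pressed, m: 0 = not pressed, 0.006 = fully. Leave alone.

How it is judged:
On the way:
1. the latched key is pressed further down by the fingers (((value of joint key_a above 0.0052 m and contact force between the fingers and unit_a above 1 N) or (value of joint key_b above 0.0052 m and contact force between the fingers and unit_b above 1 N) or (value of joint key_c above 0.0052 m and contact force between the fingers and unit_c above 1 N) or (value of joint key_d above 0.0052 m and contact force between the fingers and unit_d above 1 N))).
At the end, for the whole second after the job is handed in: All four keys stand up (each within 1.5 mm of its upper stop), the emergency stop is not pressed, and every loose thing is within 20 mm of where it began (value of joint each of key_a, key_b, key_c, key_d, estop below 0.0015 m and distance of each of wrench, brush, jar, workpiece, collet, clamp from where it was at the start of the episode below 0.02 m); the robot touches nothing.
It fails at once if a key that was up is pushed more than 5 mm down (distance of any of key_a_top, key_b_top, key_c_top, key_d_top from where it was at the start of the episode above 0.005 m).
It fails at once if the emergency stop is touched (pressed more than 1.5 mm or pushed with more than 1 N) (value of joint estop above 0.0015 m or contact force between any of the arm, the fingers and estop above 1 N).
It fails at once if a loose thing is lifted or pushed more than 20 mm away (distance of any of wrench, brush, jar, workpiece, collet, clamp from where it was at the start of the episode above 0.02 m).
It also fails if it takes over 48 s, if anything falls off the work surface, if the arm or the gripper's body presses on something with over 40 N, if the wrist force passes 120 N, or if a joint passes its speed limit or range.

## Working session

There is one attempt and no reset: what is moved stays moved. The work goes in short steps, Python scripts to look and compute and a tool call to move; the robot and the scene stay as the last step left them, time stands still between calls to the robot, and variables do not carry over. Pictures are saved under pics/ and viewed, at most 10 in all, crops included, and the job is handed in when it is done.

Besides the shell and the picture viewer there is one more tool, called after ">>>" in YAML: its name, and indented under it one key for each argument. step_arm: Moves the arm, as the interface text tells. Its arguments: {"type":"object","properties":{"moves":{"type":"array","items":{"type":"object","properties":{"rx":{"type":"number"},"ry":{"type":"number"},"rz":{"type":"number"},"dx":{"type":"number"},"dy":{"type":"number"},"dz":{"type":"number"},"gripper":{"type":"number"}}}},"grip_force":{"type":"number"}},"required":["moves"]}

```bash
mkdir -p pics; python3 - <<'E'
from bench import r
import cv2
o=r.get_obs();print(o, r.tcp_to_tips)
for n in("scene","side"):
    cv2.imwrite(f"pics/{n}0.png",r.grab_frame(n)); c=r.camera_info(n);print(n,c)
E
```

```text
{'clock': 0.0, 'joints': array([ 1.10887333,  0.47780051,  0.02235144,  1.55646962, -0.01149705,
        1.10929954, -0.0831007 ]), 'qvel': array([-8.61337994e-04, -2.24037869e-05,  9.07730994e-04, -1.13265655e-03,
       -3.02370245e-04,  1.96207383e-03, -3.80038106e-04]), 'tau': array([ 5.81563181e-04, -5.96450222e+01,  1.60863485e+00, -2.81197232e+01,
        1.25666810e-02,  9.38805286e-03,  1.49435323e-05]), 'tcp_pos': array([ 0.23363779, -0.6326103 ,  0.21821802]), 'orientation': array([-3.09079462e+00, -5.52592472e-01,  7.34518089e-04]), 'contact_force': array([ 0.63763902,  0.67978621, -0.56777787]), 'moment': array([ 0.06276497,  0.0219509 , -0.04005115]), 'gripper_force': 0.0, 'grip_width': 0.0853575574714179} 0.022
scene {'mtx': array([[469.39901486,   0.        , 281.23844962],
       [  0.        , 469.39901486, 209.41876538],
       [  0.        ,   0.        ,   1.        ]]), 'rvec': array([ 1.68383088,  2.09091241, -0.68478087]), 'tvec': array([ 0.06504599, -0.4427709 ,  1.44277751])}
side {'mtx': array([[454.10113933,   0.        , 275.99823776],
       [  0.        , 454.10113933, 210.28182909],
       [  0.        ,   0.        ,   1.        ]]), 'rvec': array([ 2.38680013, -0.27373402,  0.08356883]), 'tvec': array([-0.55506569,  0.20388495,  0.91692806])}
```

View pics/scene0.png

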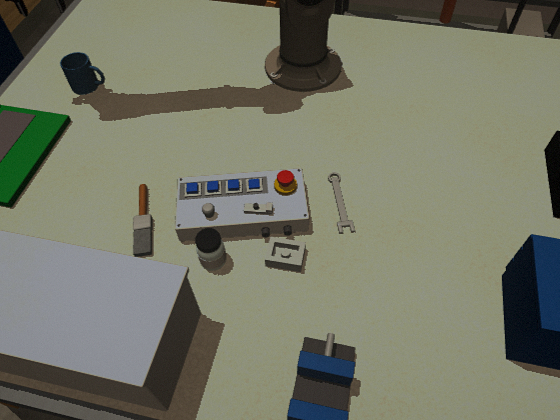

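View pics/side0.png

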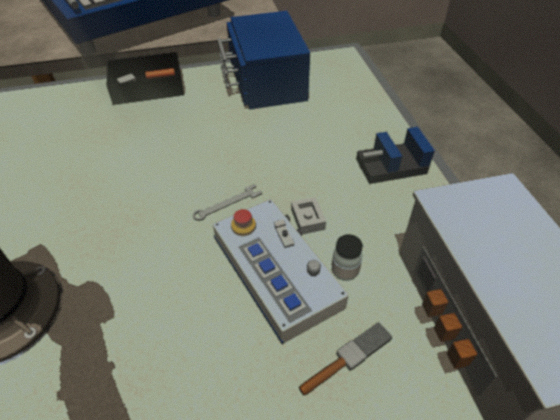

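Scene view: console centred around (243,200), keys at about (192,188), (213,187), (234,185) and (255,184), e-stop at (286,180). Side view: keys at about (292,301), (279,283), (266,266) and (256,250), e-stop at (243,219). I'll enlarge both.

```bash
python3 - <<'E'
import cv2,numpy as np
a=cv2.imread("pics/scene0.png")[160:245,170:315];b=cv2.imread("pics/side0.png")[195:340,205:355]
cv2.imwrite("pics/ca.png",cv2.resize(a,None,fx=5,fy=5,interpolation=cv2.INTER_CUBIC))
cv2.imwrite("pics/cb.png",cv2.resize(b,None,fx=4,fy=4,interpolation=cv2.INTER_CUBIC))
from bench import r
for n in("scene","side"):
    c=r.camera_info(n)
    p=cv2.projectPoints(np.array([[0,0,0],[.234,-.633,.219],[.5,0,0],[.5,.1,0]]),c['rvec'],c['tvec'],c['mtx'],None)[0][:,0];print(n,p.round())
    im=cv2.imread(f"pics/{n}0.png");h=cv2.cvtColor(im,cv2.COLOR_BGR2HSV)
    for nm,m in(("blue",cv2.inRange(h,(105,130,60),(125,255,255))),("red",cv2.inRange(h,(0,150,120),(6,255,255))|cv2.inRange(h,(174,150,120),(180,255,255)))):
        k,_,s,ce=cv2.connectedComponentsWithStats(m)
        print(nm,[(ce[i].round(1).tolist(),int(s[i,4])) for i in range(1,k) if 30<s[i,4]<400])
E
```

```text
scene [[302.  65.]
 [ 48.  21.]
 [263. 191.]
 [303. 198.]]
blue [([232.9, 183.6], 92), ([253.6, 183.0], 87), ([212.2, 185.1], 93), ([191.4, 186.7], 85)]
red [([284.8, 176.2], 156)]
side [[  1. 311.]
 [ 41. 788.]
 [245. 264.]
 [237. 230.]]
blue [([89.5, 7.5], 395), ([420.5, 140.0], 278), ([389.0, 145.4], 257), ([255.1, 249.4], 83), ([266.4, 264.8], 111), ([278.7, 282.3], 129), ([291.9, 301.1], 141)]
red [([244.2, 215.3], 72)]
```

View pics/ca.png

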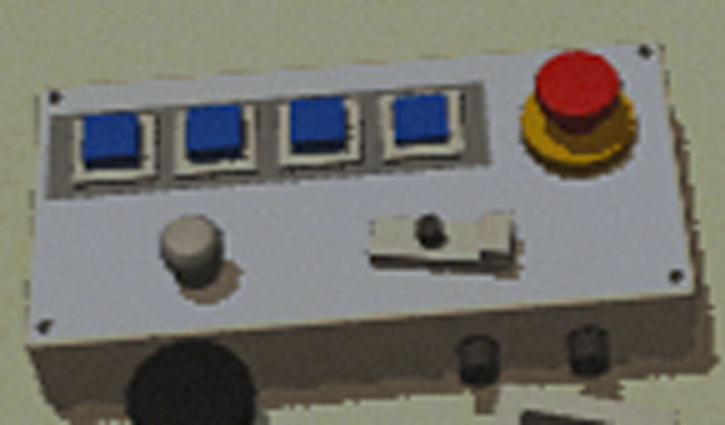

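View pics/cb.png

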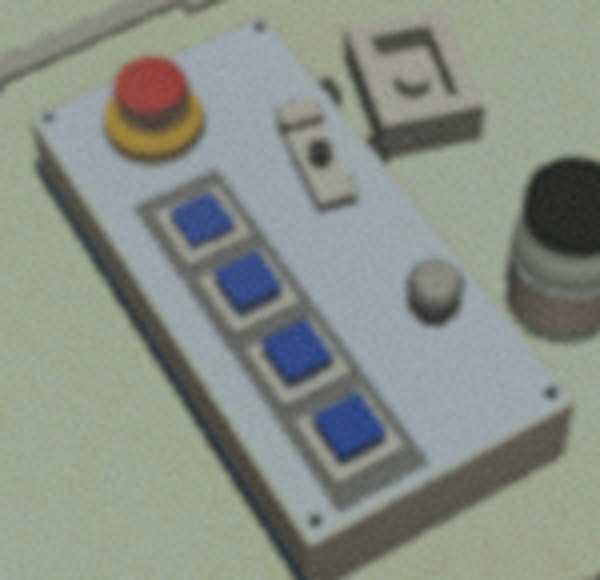

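```bash
cat > fit.py <<'E'
import cv2,numpy as np
from scipy.optimize import least_squares
from scipy.spatial.transform import Rotation as R
from bench import r
L=np.array([[-75,-150],[-75,150],[75,150],[75,-150]])/1e3
px={"scene":[(179.6,177.6),(303,169),(309,218.6),(175.6,229)],"side":[(282.5,331),(213.7,226),(272,200),(348,297)]}
def W(p,xy,z): 
    c,s=np.cos(p[2]),np.sin(p[2]); q=np.asarray(xy)@np.array([[c,s],[-s,c]])+p[:2]
    return np.c_[q,np.full(len(q),z)]
def P(n,X):
    c=r.camera_info(n);return cv2.projectPoints(X,c['rvec'],c['tvec'],c['mtx'],None)[0][:,0]
f=lambda p,ns=("scene","side"):np.concatenate([(P(n,W(p,L,.055))-px[n]).ravel() for n in ns])
for ns in(("scene",),("side",),("scene","side")):
    s=least_squares(lambda p:f(p,ns),[.5,-.05,0]);print(ns,s.x.round(4),s.fun.round(1))
p=s.x;K=[[-.03,y/1e3] for y in(-112,-64,-16,32)]
for n in px: print(n,P(n,W(p,K,.069)).round(1).tolist(),P(n,W(p,K,.065)).round(1).tolist(),P(n,W(p,[[-.02,.105]],.093)).round(1))
print(W(p,K,.069).round(4)); o=r.get_obs();print(o['tcp_pos'],R.from_rotvec(o['orientation']).as_matrix().round(3))
E
python3 fit.py
```

```text
('scene',) [ 0.5677 -0.0314  0.2959] [-1.2 -0.8  0.4 -0.8  1.4  0.8 -0.7  0.2]
('side',) [ 0.562  -0.0386  0.2998] [-0.7  2.2 -1.4 -1.9  0.  -1.2  1.9 -0.5]
('scene', 'side') [ 0.564  -0.0351  0.2967] [-2.2 -2.2 -0.8 -2.3  0.1 -0.8 -1.7 -1.4 -0.4  0.2 -0.6 -3.4  0.8 -2.5
  2.1 -2.1]
scene [[191.7, 185.3], [212.5, 183.9], [233.1, 182.4], [253.8, 181.0]] [[192.0, 186.4], [212.7, 184.9], [233.3, 183.5], [253.9, 182.1]] [[285.3 175.5]]
side [[292.7, 300.2], [279.8, 281.4], [267.7, 263.8], [256.3, 247.3]] [[292.7, 301.4], [279.8, 282.6], [267.7, 265.0], [256.4, 248.5]] [[243.6 214.7]]
[[ 0.568  -0.151   0.069 ]
 [ 0.554  -0.1051  0.069 ]
 [ 0.54   -0.0591  0.069 ]
 [ 0.5259 -0.0132  0.069 ]]
[ 0.23369186 -0.63267851  0.21836151] [[ 0.938  0.347 -0.001]
 [ 0.347 -0.938  0.001]
 [-0.    -0.002 -1.   ]]
```

Fit agrees with the keys and e-stop to about 1–2 px. Key at y=+32 looks lowest (its visible side wall is thinnest). I'll close the gripper and move above it at safe height.

>>> step_arm:
  moves:
    - {"rz": 3.3, "gripper": -1}
    - {"dx": 24, "dy": -26.5, "gripper": -1}
    - {"dx": 24, "dy": -26.5, "gripper": -1}
    - {"dx": 24, "dy": -26.5, "gripper": -1}
    - {"dx": 24, "dy": -26.5, "gripper": -1}
    - {"dx": 24, "dy": -26.5, "gripper": -1}
    - {"dx": 24, "dy": -26.5, "gripper": -1}
    - {"dx": 24, "dy": -26.5, "gripper": -1}
    - {"dx": 24, "dy": -26.5, "gripper": -1}
    - {"dx": 24, "dy": -26.5, "gripper": -1}
    - {"dx": 24, "dy": -26.5, "gripper": -1}
    - {"dx": 24, "dy": -26.5, "gripper": -1}
    - {"dx": 24, "dy": -26.5, "gripper": -1}
    - {"dx": 24, "dy": -26.5, "gripper": -1}
    - {"dx": 24, "dy": -26.5, "gripper": -1}
    - {"dx": 24, "dy": -26.5, "gripper": -1}
    - {"dx": 24, "dy": -26.5, "gripper": -1}
    - {"dx": 24, "dy": -26.5, "gripper": -1}
    - {"dx": 24, "dy": -26.5, "gripper": -1}
    - {"gripper": -1}

```text
invalid input at $.moves[0]: expected keys rx, ry, rz, dx, dy, dz, gripper
```

>>> step_arm:
  moves:
    - {"rx": 0, "ry": 0, "rz": 3.3, "dx": 0, "dy": 0, "dz": 0, "gripper": -1}
    - {"rx": 0, "ry": 0, "rz": 0, "dx": 24, "dy": -26.5, "dz": 0, "gripper": -1}
    - {"rx": 0, "ry": 0, "rz": 0, "dx": 24, "dy": -26.5, "dz": 0, "gripper": -1}
    - {"rx": 0, "ry": 0, "rz": 0, "dx": 24, "dy": -26.5, "dz": 0, "gripper": -1}
    - {"rx": 0, "ry": 0, "rz": 0, "dx": 24, "dy": -26.5, "dz": 0, "gripper": -1}
    - {"rx": 0, "ry": 0, "rz": 0, "dx": 24, "dy": -26.5, "dz": 0, "gripper": -1}
    - {"rx": 0, "ry": 0, "rz": 0, "dx": 24, "dy": -26.5, "dz": 0, "gripper": -1}
    - {"rx": 0, "ry": 0, "rz": 0, "dx": 24, "dy": -26.5, "dz": 0, "gripper": -1}
    - {"rx": 0, "ry": 0, "rz": 0, "dx": 24, "dy": -26.5, "dz": 0, "gripper": -1}
    - {"rx": 0, "ry": 0, "rz": 0, "dx": 24, "dy": -26.5, "dz": 0, "gripper": -1}
    - {"rx": 0, "ry": 0, "rz": 0, "dx": 24, "dy": -26.5, "dz": 0, "gripper": -1}
    - {"rx": 0, "ry": 0, "rz": 0, "dx": 24, "dy": -26.5, "dz": 0, "gripper": -1}
    - {"rx": 0, "ry": 0, "rz": 0, "dx": 24, "dy": -26.5, "dz": 0, "gripper": -1}
    - {"rx": 0, "ry": 0, "rz": 0, "dx": 24, "dy": -26.5, "dz": 0, "gripper": -1}
    - {"rx": 0, "ry": 0, "rz": 0, "dx": 24, "dy": -26.5, "dz": 0, "gripper": -1}
    - {"rx": 0, "ry": 0, "rz": 0, "dx": 24, "dy": -26.5, "dz": 0, "gripper": -1}
    - {"rx": 0, "ry": 0, "rz": 0, "dx": 24, "dy": -26.5, "dz": 0, "gripper": -1}
    - {"rx": 0, "ry": 0, "rz": 0, "dx": 24, "dy": -26.5, "dz": 0, "gripper": -1}
    - {"rx": 0, "ry": 0, "rz": 0, "dx": 24, "dy": -26.5, "dz": 0, "gripper": -1}
    - {"rx": 0, "ry": 0, "rz": 0, "dx": 0, "dy": 0, "dz": 0, "gripper": -1}

```text
clock: 2.6
tcp_pos: [0.5085, -0.0477, 0.219]
orientation: [-3.105, -0.471, -0.0]
contact_force: [0.1, -0.4, -0.2]
grip_width: -0.0004
gripper_force: 0.0
```

>>> step_arm:
  moves:
    - {"rx": 0, "ry": 0, "rz": 0, "dx": 27, "dy": -28, "dz": 0, "gripper": -1}
    - {"rx": 0, "ry": 0, "rz": 0, "dx": 0, "dy": 0, "dz": 0, "gripper": -1}
    - {"rx": 0, "ry": 0, "rz": 0, "dx": 0, "dy": 0, "dz": 0, "gripper": -1}

```text
clock: 2.98
tcp_pos: [0.5249, -0.0175, 0.2188]
orientation: [3.107, 0.462, -0.002]
contact_force: [-0.7, 0.5, 1.3]
grip_width: -0.0
gripper_force: 0.0
```

```bash
python3 - <<'E'
from bench import r
import cv2,numpy as np
o=r.get_obs();c=r.camera_info("wrist");im=r.grab_frame("wrist");cv2.imwrite("pics/w1.png",im)
print(o['tcp_pos'],o['contact_force'],c)
exec(open("fit.py").read().split("for ns in")[0])
p=[.564,-.0351,.2967]
print(P("wrist",W(p,[[-.03,y/1e3] for y in(-112,-64,-16,32)],.069)).round(1).tolist(), P("wrist",W(p,L,.055)).round(1).tolist())
E
```

```text
[ 0.52485805 -0.01751214  0.2188289 ] [-0.7410627   0.51360016  1.34613494] {'mtx': array([[332.89057188,   0.        , 273.21675401],
       [  0.        , 332.89057188, 213.0576137 ],
       [  0.        ,   0.        ,   1.        ]]), 'rvec': array([-2.31142284,  1.71460301,  0.26879595]), 'tvec': array([-0.16989009,  0.43293409,  0.53152788])}
[[421.5, 189.9], [370.4, 190.0], [319.3, 190.2], [268.2, 190.4]] [[447.0, 229.4], [153.0, 230.3], [133.7, 71.1], [473.8, 70.1]]
```

View pics/w1.png

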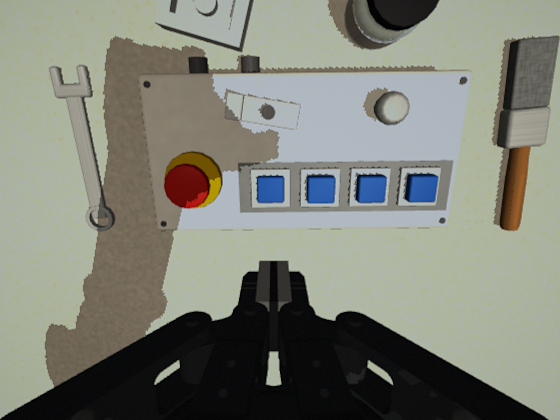

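Wrist view: keys at (271,188), (321,188), (371,188) and (422,187), within 2–3 px of prediction. The e-stop at (188,186) is well clear. Descending to just above the nearest key.

>>> step_arm:
  moves:
    - {"rx": 0, "ry": 0, "rz": 0, "dx": 4, "dy": -2, "dz": 30, "gripper": -1}
    - {"rx": 0, "ry": 0, "rz": 0, "dx": 0, "dy": 0, "dz": 30, "gripper": -1}
    - {"rx": 0, "ry": 0, "rz": 0, "dx": 0, "dy": 0, "dz": 30, "gripper": -1}
    - {"rx": 0, "ry": 0, "rz": 0, "dx": 0, "dy": 0, "dz": 20, "gripper": -1}
    - {"rx": 0, "ry": 0, "rz": 0, "dx": 0, "dy": 0, "dz": 10, "gripper": -1}
    - {"rx": 0, "ry": 0, "rz": 0, "dx": 0, "dy": 0, "dz": 0, "gripper": -1}
    - {"rx": 0, "ry": 0, "rz": 0, "dx": 0, "dy": 0, "dz": 0, "gripper": -1}
    - {"rx": 0, "ry": 0, "rz": 0, "dx": 0, "dy": 0, "dz": 0, "gripper": -1}
    - {"rx": 0, "ry": 0, "rz": 0, "dx": 0, "dy": 0, "dz": 0, "gripper": -1}

```text
clock: 4.15
tcp_pos: [0.5291, -0.0132, 0.0997]
orientation: [3.107, 0.463, 0.001]
contact_force: [-0.3, -0.7, -0.5]
grip_width: 0.0
gripper_force: 0.0
```

>>> step_arm:
  moves:
    - {"rx": 0, "ry": 0, "rz": 0, "dx": 0, "dy": 0, "dz": 5, "gripper": -1}
    - {"rx": 0, "ry": 0, "rz": 0, "dx": 0, "dy": 0, "dz": 4, "gripper": -1}
    - {"rx": 0, "ry": 0, "rz": 0, "dx": 0, "dy": 0, "dz": 0, "gripper": -1}
    - {"rx": 0, "ry": 0, "rz": 0, "dx": 0, "dy": 0, "dz": 0, "gripper": -1}
    - {"rx": 0, "ry": 0, "rz": 0, "dx": 0, "dy": 0, "dz": 0, "gripper": -1}

```text
clock: 4.78
tcp_pos: [0.5288, -0.0131, 0.0903]
orientation: [3.107, 0.463, 0.0]
contact_force: [-0.0, -1.0, 0.1]
grip_width: -0.0001
gripper_force: 0.0
```

>>> step_arm:
  moves:
    - {"rx": 0, "ry": 0, "rz": 0, "dx": 0, "dy": 0, "dz": 1, "gripper": -1}
    - {"rx": 0, "ry": 0, "rz": 0, "dx": 0, "dy": 0, "dz": 0, "gripper": -1}
    - {"rx": 0, "ry": 0, "rz": 0, "dx": 0, "dy": 0, "dz": 0, "gripper": -1}

```text
clock: 5.15
tcp_pos: [0.5287, -0.0131, 0.0892]
orientation: [3.107, 0.464, 0.0]
contact_force: [-0.8, 0.7, -0.3]
grip_width: -0.0001
gripper_force: 0.0
```

>>> step_arm:
  moves:
    - {"rx": 0, "ry": 0, "rz": 0, "dx": 0, "dy": 0, "dz": 1, "gripper": -1}
    - {"rx": 0, "ry": 0, "rz": 0, "dx": 0, "dy": 0, "dz": 0, "gripper": -1}
    - {"rx": 0, "ry": 0, "rz": 0, "dx": 0, "dy": 0, "dz": 0, "gripper": -1}

```text
clock: 5.52
tcp_pos: [0.5288, -0.0131, 0.0882]
orientation: [3.107, 0.464, 0.0]
contact_force: [-0.3, -0.3, -0.4]
grip_width: 0.0
gripper_force: 0.0
```

No contact 3 mm below the height of a raised key, so this one sits low. Continuing.

>>> step_arm:
  moves:
    - {"rx": 0, "ry": 0, "rz": 0, "dx": 0, "dy": 0, "dz": 1, "gripper": -1}
    - {"rx": 0, "ry": 0, "rz": 0, "dx": 0, "dy": 0, "dz": 0, "gripper": -1}
    - {"rx": 0, "ry": 0, "rz": 0, "dx": 0, "dy": 0, "dz": 0, "gripper": -1}

```text
clock: 5.9
tcp_pos: [0.5287, -0.0132, 0.0872]
orientation: [-3.107, -0.464, 0.0]
contact_force: [-0.6, -1.1, -0.4]
grip_width: -0.0001
gripper_force: 0.0
```

>>> step_arm:
  moves:
    - {"rx": 0, "ry": 0, "rz": 0, "dx": 0, "dy": 0, "dz": 1, "gripper": -1}
    - {"rx": 0, "ry": 0, "rz": 0, "dx": 0, "dy": 0, "dz": 0, "gripper": -1}
    - {"rx": 0, "ry": 0, "rz": 0, "dx": 0, "dy": 0, "dz": 0, "gripper": -1}

```text
clock: 6.28
tcp_pos: [0.5287, -0.0132, 0.0862]
orientation: [3.107, 0.464, 0.0]
contact_force: [0.1, -0.1, -0.5]
grip_width: 0.0001
gripper_force: 0.0
```

>>> step_arm:
  moves:
    - {"rx": 0, "ry": 0, "rz": 0, "dx": 0, "dy": 0, "dz": 1, "gripper": -1}
    - {"rx": 0, "ry": 0, "rz": 0, "dx": 0, "dy": 0, "dz": 0, "gripper": -1}
    - {"rx": 0, "ry": 0, "rz": 0, "dx": 0, "dy": 0, "dz": 0, "gripper": -1}

```text
clock: 6.65
tcp_pos: [0.5287, -0.0132, 0.0852]
orientation: [3.107, 0.464, 0.0]
contact_force: [-0.1, 0.1, 0.1]
grip_width: 0.0002
gripper_force: 0.0
```

```bash
python3 - <<'E'
from bench import r
import cv2
print(r.get_obs()['contact_force'],r.tcp_to_tips)
im=r.grab_frame("wrist");a=cv2.resize(im[130:310,180:420],None,fx=3,fy=3,interpolation=cv2.INTER_CUBIC);cv2.imwrite("pics/w2.png",a)
E
```

```text
[-0.13874669  0.12643283  0.05704774] 0.022
```

View pics/w2.png

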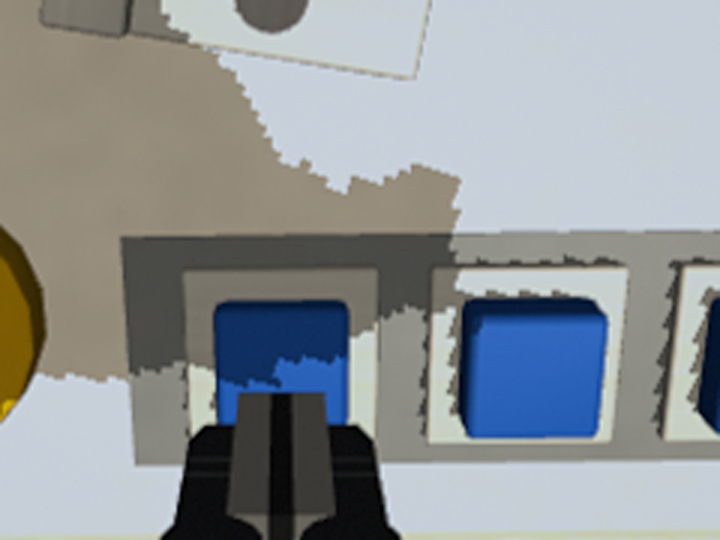

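The finger is laterally centred on the key (282 in both). The key's top is visibly lower than its neighbour's. The finger's front edge is at crop row 393, so I'll check its position along x by projection.

```bash
python3 - <<'E'
from bench import r
import numpy as np,cv2
from scipy.spatial.transform import Rotation as R
o=r.get_obs();M=R.from_rotvec(o['orientation']).as_matrix();t=o['tcp_pos']
c=r.camera_info("wrist");C=-cv2.Rodrigues(c['rvec'])[0].T@c['tvec'];print("cam",C, M.T@(C-t))
pr=lambda X:((cv2.projectPoints(np.array(X),c['rvec'],c['tvec'],c['mtx'],None)[0][:,0]-[180,130])*3).round(0).tolist()
print("tip",pr([t+M@np.array([dx,0,.022]) for dx in(-.011,0,.011)]),pr([t+M@np.array([.011,y,.022]) for y in(-.01,.01)]))
# back-project key-top edges (rows) at z .065/.069 into tool frame
K=c['mtx'];Rm=cv2.Rodrigues(c['rvec'])[0]
def bp(u,v,z):
    d=Rm.T@np.linalg.inv(K)@np.array([u/3+180,v/3+130,1]);return (M.T@(C+d*(z-C[2])/d[2]-t)*1e3).round(1)
print("latched key far L,R",bp(217,303,.065),bp(348,303,.065));print("nbr corners up",bp(465,312,.069),bp(606,312,.069),bp(470,437,.069),bp(605,437,.069))
print("bezel",bp(185,270,.059),bp(378,268,.059),bp(430,268,.059),bp(628,266,.059),bp(610,441,.059))
E
```

```text
cam [0.60344645 0.0091008  0.23940341] [ 0.07795792  0.00052483 -0.15419625]
tip [[277.0, 407.0], [277.0, 355.0], [277.0, 301.0]] [[224.0, 301.0], [330.0, 301.0]]
latched key far L,R [ 11.3 -11.1  20.2] [11.3 13.3 20.2]
nbr corners up [11.1 34.5 16.2] [11.  60.3 16.2] [-14.5  36.9  16.2] [-14.5  62.6  16.2]
bezel [ 15.8 -17.5  26.2] [16.2 19.4 26.2] [16.2 29.3 26.2] [16.5 67.1 26.2] [-20.9  67.4  26.2]
```

The projected tip edge (row 301) doesn't match the visible one (393), so I'll check tip height from the side cameras.

```bash
python3 - <<'E'
from bench import r
import numpy as np,cv2
from scipy.spatial.transform import Rotation as R
o=r.get_obs();M=R.from_rotvec(o['orientation']).as_matrix();t=o['tcp_pos']
ims=[]
for n,(x0,y0) in(("side",(190,180)),("scene",(190,110))):
    im=r.grab_frame(n);ims.append(cv2.resize(im[y0:y0+130,x0:x0+100],None,fx=4,fy=4,interpolation=cv2.INTER_CUBIC))
    c=r.camera_info(n)
    print(n,((cv2.projectPoints(np.array([t+M@np.array(d) for d in([-.011,0,.022],[0,0,.022],[.011,0,.022],[0,0,0],[0,0,-.017])]),c['rvec'],c['tvec'],c['mtx'],None)[0][:,0]-[x0,y0])*4).round().tolist())
cv2.imwrite("pics/s2.png",np.hstack(ims))
E
```

```text
side [[252.0, 283.0], [271.0, 275.0], [290.0, 266.0], [269.0, 248.0], [267.0, 227.0]]
scene [[254.0, 279.0], [255.0, 294.0], [256.0, 309.0], [252.0, 270.0], [250.0, 251.0]]
```

View pics/s2.png

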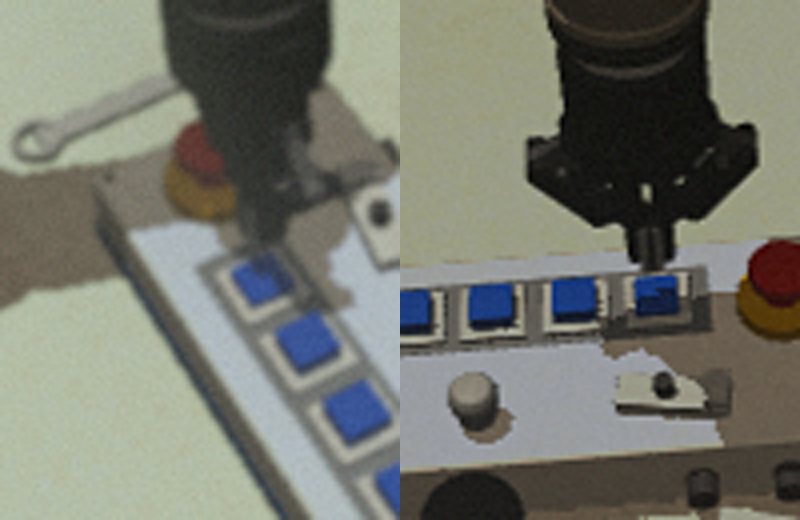

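```bash
python3 - <<'E'
from bench import r
import numpy as np,cv2
from scipy.spatial.transform import Rotation as R
o=r.get_obs();M=R.from_rotvec(o['orientation']).as_matrix();t=o['tcp_pos']
def ray(n,u,v):
    c=r.camera_info(n);Rm=cv2.Rodrigues(c['rvec'])[0];d=Rm.T@np.linalg.inv(c['mtx'])@[u,v,1];return -Rm.T@c['tvec'],d/np.linalg.norm(d)
rays=[ray("wrist",180+283/3,130+393/3),ray("scene",190+254/4,110+268/4)]
A=sum(np.eye(3)-np.outer(d,d) for _,d in rays);b=sum((np.eye(3)-np.outer(d,d))@c for c,d in rays)
X=np.linalg.solve(A,b);print(X,(M.T@(X-t)*1e3).round(1),[np.linalg.norm(np.cross(X-c,d)).round(4) for c,d in rays])
E
```

```text
[ 0.53625151 -0.01070166  0.09614125] [  7.9  -0.2 -10.9] [np.float64(0.0012), np.float64(0.0012)]
```

Triangulation puts the fingertips at z≈0.096–0.10 with the gripper shut, about 30 mm above the key. So the probing so far was in free air and proves nothing. Descending further, watching the force.

>>> step_arm:
  moves:
    - {"rx": 0, "ry": 0, "rz": 0, "dx": -1, "dy": 1, "dz": 6, "gripper": -1}
    - {"rx": 0, "ry": 0, "rz": 0, "dx": 0, "dy": 0, "dz": 6, "gripper": -1}
    - {"rx": 0, "ry": 0, "rz": 0, "dx": 0, "dy": 0, "dz": 6, "gripper": -1}
    - {"rx": 0, "ry": 0, "rz": 0, "dx": 0, "dy": 0, "dz": 0, "gripper": -1}
    - {"rx": 0, "ry": 0, "rz": 0, "dx": 0, "dy": 0, "dz": 0, "gripper": -1}
    - {"rx": 0, "ry": 0, "rz": 0, "dx": 0, "dy": 0, "dz": 0, "gripper": -1}

```text
clock: 7.55
tcp_pos: [0.5283, -0.0144, 0.0674]
orientation: [3.107, 0.464, 0.001]
contact_force: [-0.6, 0.6, 0.2]
grip_width: 0.0001
gripper_force: 0.0
```

```bash
python3 - <<'E'
from bench import r
import cv2,numpy as np
print(r.get_obs()['contact_force'])
w=r.grab_frame("wrist");a=cv2.resize(w[150:300,190:340],None,fx=2.6667,fy=2.6667,interpolation=cv2.INTER_CUBIC)
s=r.grab_frame("scene");b=cv2.resize(s[130:230,190:290],None,fx=4,fy=4,interpolation=cv2.INTER_CUBIC)
cv2.imwrite("pics/w3.png",np.hstack([a,b]))
E
```

```text
[-0.55643726  0.62330018  0.16506804]
```

View pics/w3.png

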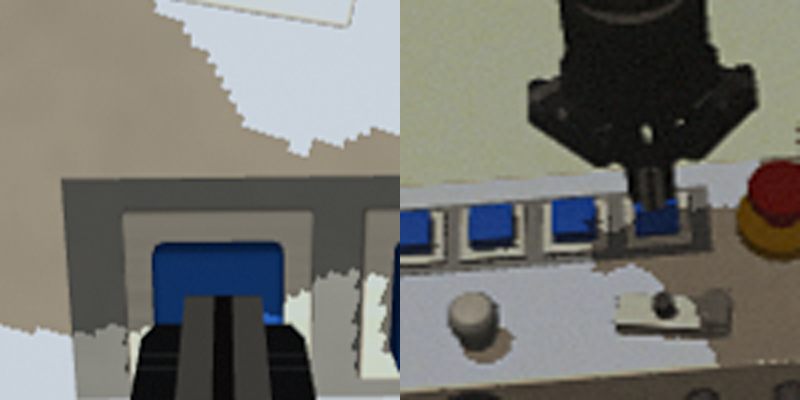

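Wrist crop: finger front edge at row 297, key top's far edge at row 245, so the tip is still above the key and centred on it. Continuing in small steps.

>>> step_arm:
  moves:
    - {"rx": 0, "ry": 0, "rz": 0, "dx": 0, "dy": 0, "dz": 3, "gripper": -1}
    - {"rx": 0, "ry": 0, "rz": 0, "dx": 0, "dy": 0, "dz": 2, "gripper": -1}
    - {"rx": 0, "ry": 0, "rz": 0, "dx": 0, "dy": 0, "dz": 0, "gripper": -1}
    - {"rx": 0, "ry": 0, "rz": 0, "dx": 0, "dy": 0, "dz": 0, "gripper": -1}

```text
clock: 8.15
tcp_pos: [0.5281, -0.0144, 0.0622]
orientation: [-3.107, -0.464, 0.0]
contact_force: [0.0, -0.7, -0.2]
grip_width: 0.0001
gripper_force: 0.0
```

>>> step_arm:
  moves:
    - {"rx": 0, "ry": 0, "rz": 0, "dx": 0, "dy": 0, "dz": 2, "gripper": -1}
    - {"rx": 0, "ry": 0, "rz": 0, "dx": 0, "dy": 0, "dz": 0, "gripper": -1}
    - {"rx": 0, "ry": 0, "rz": 0, "dx": 0, "dy": 0, "dz": 0, "gripper": -1}

```text
clock: 8.52
tcp_pos: [0.5281, -0.0144, 0.0602]
orientation: [3.107, 0.464, -0.0]
contact_force: [0.1, -0.2, 0.4]
grip_width: -0.0005
gripper_force: 0.0
```

>>> step_arm:
  moves:
    - {"rx": 0, "ry": 0, "rz": 0, "dx": 0, "dy": 0, "dz": 1.5, "gripper": -1}
    - {"rx": 0, "ry": 0, "rz": 0, "dx": 0, "dy": 0, "dz": 0, "gripper": -1}
    - {"rx": 0, "ry": 0, "rz": 0, "dx": 0, "dy": 0, "dz": 0, "gripper": -1}

```text
clock: 8.9
tcp_pos: [0.5281, -0.0144, 0.0587]
orientation: [3.107, 0.463, -0.0]
contact_force: [0.1, 0.9, -0.4]
grip_width: -0.0
gripper_force: 0.0
```

>>> step_arm:
  moves:
    - {"rx": 0, "ry": 0, "rz": 0, "dx": 0, "dy": 0, "dz": 1, "gripper": -1}
    - {"rx": 0, "ry": 0, "rz": 0, "dx": 0, "dy": 0, "dz": 0, "gripper": -1}
    - {"rx": 0, "ry": 0, "rz": 0, "dx": 0, "dy": 0, "dz": 0, "gripper": -1}

```text
clock: 9.28
tcp_pos: [0.5281, -0.0144, 0.0577]
orientation: [3.107, 0.464, 0.0]
contact_force: [-0.5, -0.1, -0.3]
grip_width: -0.0002
gripper_force: 0.0
```

>>> step_arm:
  moves:
    - {"rx": 0, "ry": 0, "rz": 0, "dx": 0, "dy": 0, "dz": 1, "gripper": -1}
    - {"rx": 0, "ry": 0, "rz": 0, "dx": 0, "dy": 0, "dz": 0, "gripper": -1}
    - {"rx": 0, "ry": 0, "rz": 0, "dx": 0, "dy": 0, "dz": 0, "gripper": -1}

```text
clock: 9.65
tcp_pos: [0.5281, -0.0144, 0.0567]
orientation: [3.107, 0.463, -0.0]
contact_force: [0.3, 0.3, -0.6]
grip_width: -0.0001
gripper_force: 0.0
```

>>> step_arm:
  moves:
    - {"rx": 0, "ry": 0, "rz": 0, "dx": 0, "dy": 0, "dz": 1, "gripper": -1}
    - {"rx": 0, "ry": 0, "rz": 0, "dx": 0, "dy": 0, "dz": 0, "gripper": -1}
    - {"rx": 0, "ry": 0, "rz": 0, "dx": 0, "dy": 0, "dz": 0, "gripper": -1}

```text
clock: 10.02
tcp_pos: [0.5281, -0.0144, 0.0557]
orientation: [3.107, 0.463, -0.0]
contact_force: [-0.8, -0.1, 0.1]
grip_width: 0.0001
gripper_force: 0.0
```

>>> step_arm:
  moves:
    - {"rx": 0, "ry": 0, "rz": 0, "dx": 0, "dy": 0, "dz": 1, "gripper": -1}
    - {"rx": 0, "ry": 0, "rz": 0, "dx": 0, "dy": 0, "dz": 0, "gripper": -1}
    - {"rx": 0, "ry": 0, "rz": 0, "dx": 0, "dy": 0, "dz": 0, "gripper": -1}

```text
clock: 10.4
tcp_pos: [0.5281, -0.0144, 0.0547]
orientation: [-3.107, -0.463, 0.0]
contact_force: [0.2, -0.1, 0.5]
grip_width: -0.0
gripper_force: 0.0
```

>>> step_arm:
  moves:
    - {"rx": 0, "ry": 0, "rz": 0, "dx": 0, "dy": 0, "dz": 1, "gripper": -1}
    - {"rx": 0, "ry": 0, "rz": 0, "dx": 0, "dy": 0, "dz": 0, "gripper": -1}
    - {"rx": 0, "ry": 0, "rz": 0, "dx": 0, "dy": 0, "dz": 0, "gripper": -1}

```text
clock: 10.78
tcp_pos: [0.5281, -0.0144, 0.0537]
orientation: [3.107, 0.464, 0.0]
contact_force: [0.9, -0.6, 0.1]
grip_width: 0.0002
gripper_force: 0.0
```

>>> step_arm:
  moves:
    - {"rx": 0, "ry": 0, "rz": 0, "dx": 0, "dy": 0, "dz": 1, "gripper": -1}
    - {"rx": 0, "ry": 0, "rz": 0, "dx": 0, "dy": 0, "dz": 0, "gripper": -1}
    - {"rx": 0, "ry": 0, "rz": 0, "dx": 0, "dy": 0, "dz": 0, "gripper": -1}

```text
clock: 11.15
tcp_pos: [0.5282, -0.0144, 0.0528]
orientation: [3.107, 0.464, 0.0]
contact_force: [-1.0, -0.2, 2.2]
grip_width: -0.0002
gripper_force: 1.2
```

Contact. Advancing 1 mm more: a raised key should read about 3 N, a latched one about 5 N or more.

>>> step_arm:
  moves:
    - {"rx": 0, "ry": 0, "rz": 0, "dx": 0, "dy": 0, "dz": 1, "gripper": -1}
    - {"rx": 0, "ry": 0, "rz": 0, "dx": 0, "dy": 0, "dz": 0, "gripper": -1}
    - {"rx": 0, "ry": 0, "rz": 0, "dx": 0, "dy": 0, "dz": 0, "gripper": -1}

```text
clock: 11.52
tcp_pos: [0.5282, -0.0144, 0.0518]
orientation: [3.107, 0.464, 0.0]
contact_force: [-0.1, -0.1, 5.3]
grip_width: 0.0001
gripper_force: 2.4
```

5.3 N is clearly stiffer than a raised key, so this one is latched. Pressing on.

>>> step_arm:
  moves:
    - {"rx": 0, "ry": 0, "rz": 0, "dx": 0, "dy": 0, "dz": 1, "gripper": -1}
    - {"rx": 0, "ry": 0, "rz": 0, "dx": 0, "dy": 0, "dz": 0, "gripper": -1}
    - {"rx": 0, "ry": 0, "rz": 0, "dx": 0, "dy": 0, "dz": 0, "gripper": -1}

```text
clock: 11.9
tcp_pos: [0.5282, -0.0144, 0.0509]
orientation: [3.107, 0.463, 0.0]
contact_force: [-1.1, 0.3, 6.2]
grip_width: 0.0003
gripper_force: 3.2
```

>>> step_arm:
  moves:
    - {"rx": 0, "ry": 0, "rz": 0, "dx": 0, "dy": 0, "dz": 1, "gripper": -1}
    - {"rx": 0, "ry": 0, "rz": 0, "dx": 0, "dy": 0, "dz": 0, "gripper": -1}
    - {"rx": 0, "ry": 0, "rz": 0, "dx": 0, "dy": 0, "dz": 0, "gripper": -1}

```text
clock: 12.28
tcp_pos: [0.5282, -0.0144, 0.05]
orientation: [3.107, 0.463, 0.0]
contact_force: [-2.0, 0.7, 7.7]
grip_width: 0.0002
gripper_force: 3.5
```

>>> step_arm:
  moves:
    - {"rx": 0, "ry": 0, "rz": 0, "dx": 0, "dy": 0, "dz": 0.8, "gripper": -1}
    - {"rx": 0, "ry": 0, "rz": 0, "dx": 0, "dy": 0, "dz": 0, "gripper": -1}
    - {"rx": 0, "ry": 0, "rz": 0, "dx": 0, "dy": 0, "dz": 0, "gripper": -1}

```text
clock: 12.65
tcp_pos: [0.5282, -0.0144, 0.0492]
orientation: [3.107, 0.463, 0.0]
contact_force: [-1.8, -0.1, 7.5]
grip_width: 0.0
gripper_force: 3.8
```

>>> step_arm:
  moves:
    - {"rx": 0, "ry": 0, "rz": 0, "dx": 0, "dy": 0, "dz": -3, "gripper": -1}
    - {"rx": 0, "ry": 0, "rz": 0, "dx": 0, "dy": 0, "dz": 0, "gripper": -1}
    - {"rx": 0, "ry": 0, "rz": 0, "dx": 0, "dy": 0, "dz": 0, "gripper": -1}

```text
clock: 13.02
tcp_pos: [0.5282, -0.0144, 0.0521]
orientation: [3.107, 0.463, 0.0]
contact_force: [-1.7, 0.4, 5.2]
grip_width: -0.0
gripper_force: 2.7
```

>>> step_arm:
  moves:
    - {"rx": 0, "ry": 0, "rz": 0, "dx": 0, "dy": 0, "dz": -2.5, "gripper": -1}
    - {"rx": 0, "ry": 0, "rz": 0, "dx": 0, "dy": 0, "dz": 0, "gripper": -1}
    - {"rx": 0, "ry": 0, "rz": 0, "dx": 0, "dy": 0, "dz": 0, "gripper": -1}

```text
clock: 13.4
tcp_pos: [0.5282, -0.0144, 0.0544]
orientation: [3.107, 0.464, 0.0]
contact_force: [0.7, -0.7, 3.8]
grip_width: 0.0001
gripper_force: 1.9
```

>>> step_arm:
  moves:
    - {"rx": 0, "ry": 0, "rz": 0, "dx": 0, "dy": 0, "dz": -10, "gripper": -1}
    - {"rx": 0, "ry": 0, "rz": 0, "dx": 0, "dy": 0, "dz": -40, "gripper": -1}
    - {"rx": 0, "ry": 0, "rz": 0, "dx": 0, "dy": 0, "dz": -60, "gripper": -1}
    - {"rx": 0, "ry": 0, "rz": 0, "dx": 0, "dy": 0, "dz": -50, "gripper": -1}
    - {"rx": 0, "ry": 0, "rz": 0, "dx": 0, "dy": 0, "dz": 0, "gripper": -1}
    - {"rx": 0, "ry": 0, "rz": 0, "dx": 0, "dy": 0, "dz": 0, "gripper": -1}
    - {"rx": 0, "ry": 0, "rz": 0, "dx": 0, "dy": 0, "dz": 0, "gripper": -1}

```text
clock: 14.28
tcp_pos: [0.5269, -0.0145, 0.2129]
orientation: [-3.107, -0.464, 0.005]
contact_force: [0.3, -0.2, 0.6]
grip_width: -0.0003
gripper_force: 0.0
```

```bash
python3 - <<'E'
from bench import r
import cv2
im=r.grab_frame("wrist");cv2.imwrite("pics/w4.png",cv2.resize(im[120:260,130:470],None,fx=2.3,fy=2.3,interpolation=cv2.INTER_CUBIC))
E
```

```text
(no output)
```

View pics/w4.png

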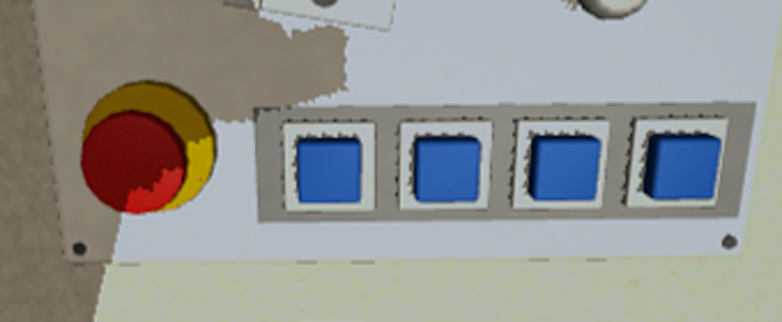

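On the way up the key still pushed with 3.8 N at a height (0.0544) where there had been no contact before, so it came free. In the final picture all four caps, at (329,170), (447,169), (565,168) and (683,167), look equally high. Handing in.

```bash
python3 -c "
from bench import r
print(r.hand_in())"
```

```text
the job is handed in; nothing more can be done
None
```

The latched key, the one nearest the emergency stop (console y = +32 mm), was pressed and came free, and the job is handed in; the last picture shows all four keys up, only that key was touched, and the judge returned no verdict.

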